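# Tuck an apron plate under the cover leaf of the vacuum bed and hold it down

### The job

Set the vacuum bed's valve handle to half open (45 degrees, at the middle mark), then pick the apron plate up by its upright flange and slide its plain edge (the one far from the flange) under the bed's hinged cover leaf, square, centred and right up to the stop, without lifting the leaf. Finish while still holding the plate there, pressed firmly flat on the bed (5 to 30 N downward); do not let go, and leave the other things on the bench where they are.

Things in the scene. Friction and masses are not known exactly. Their poses are not given: they have to be found in the camera images.
- bed: Low vacuum bonding bed fixed to the bench: grey base, perforated bare metal top, 160 mm deep (x from -90 to +70), 150 mm wide (y), 15 mm high. Origin on the bench below its middle; x points to the hinged end, away from the robot (within 0.2 rad), y left, z up. A 70x44 mm ear, 12 mm high, on its -y side carries the valve. Hinge block, 25 mm high, at x = 52 to 68 mm.
- bed_line (a point): Point on the bed surface (15 mm above the bench) on the bed's middle line, straight below the leaf's edge where the lip begins; axes as those of the bed. The stop lies 28 mm further in +x.
- bed_stop (a point): Middle of the front face of the stop bar under the leaf, at the bed surface: 28 mm beyond bed_line in +x. The bar is 84 mm wide (y) and 5.5 mm high above the bed surface.
- leaf (a joint): Hinged cover leaf, bare steel 2.5 mm thick, 130 mm wide (y), level with 8 mm clear beneath, from the hinge (bed x = +55) forward to x = -8 mm; then a lip turned up about 30 degrees to x = -16, 13 mm clear. 0 = down; grows (rad) as its front is lifted; weighs 90 g, falls back. Posts of 6 mm stand under its ends at x = 0, y = +-62.
- leaf_edge (a point): Middle of the leaf's underside at its front edge, where the upturned lip begins; 8 mm above the bed surface while the leaf lies down.
- valve (a joint): Valve handle angle (rad) about a vertical axis: 0 = closed, the bar along the bed's x, across the brass valve body; grows counter-clockwise seen from above; 1.57 = fully open, the bar along the bed's y; 0.785 = half open. Stays where left (0.06 N m of friction). Starts at 0 to 0.35.
- valve_handle (a point): Middle of the valve's bar handle, on its turning axis, 57 mm above the bench, at bed x = -40, y = -98 mm. Its x runs along the bar: 58 mm long, 10 mm thick, 43 to 67 mm above the bench. Below it a steel disc, 36 mm across, top 36 mm above the bench, with three raised marks: closed, half, open.
- apron: Loose aluminium apron plate, 85 (x) by 90 (y) by 4 mm, about 0.15 kg, flat on the bench right of the bed; origin at the middle of its underside. An upright flange, 60 mm long (y), 10 mm thick, top 44 mm above the underside, stands across it at x = -24.5. Its plain edge at x = +42.5 goes under the leaf. At the start x points away from the robot within 0.3 rad.
- apron_edge (a point): Middle of the plate's plain edge (the one to be tucked), at the underside; axes as those of the plate.
- flange (a point): Grasp point on the flange, 30 mm above the plate's underside, middle of its length and thickness; take it across its 10 mm thickness (the plate's x). 67 mm behind the plain edge.
- gear: Small white plastic gear, 36 mm, at the bench's front: leave alone.
- key: Black hex key, 82 mm, at the bench's front: leave alone.
- driver: Yellow and black screwdriver, 162 mm, lying behind the bed: leave alone.
- roll: Roll of white labels, 68 mm in diameter, 39 mm high, behind the plate: leave alone.
- black_tape: Roll of black tape, 58 mm in diameter, 19 mm high, behind the bed: leave alone.
- bed_top: Perforated metal top plate of the bed, 4 mm thick, on which the apron plate is pressed; its origin lies 11 mm above the bench, 10 mm in front of the bed's origin.

How it is judged:
On the way, in this order (a step that is already met when the one before it is completed fails the run):
1. The valve handle is set to half open while the plate still lies where it was (value of joint valve between 0.645 and 0.925 rad and distance of apron from where it was at the start of the episode below 0.02 m), for 0.3 s.
2. The plate's edge is under the leaf, which lies down (x of apron_edge in the frame of bed_line above 0.02 m and y of apron_edge in the frame of bed_line between -0.012 and 0.012 m and z of apron_edge in the frame of bed_line between -0.004 and 0.004 m and angle between the x axis of apron and the x axis of bed, either way round below 0.09 rad and angle between apron's own z axis and vertical below 0.05 rad and value of joint leaf below 0.03 rad), for 0.2 s.
At the end, for the whole second after the job is handed in: Valve 0.785 rad +-0.14; plate edge at least 20 mm under the leaf (stop at 28 mm), within 12 mm of the middle line, at bed height +-4 mm, square within 0.09 and flat within 0.05 rad; leaf below 0.03 rad; fingers on the plate, pressing it on the bed top with 4 to 45 N, plate at rest (all of step 2 and value of joint valve between 0.645 and 0.925 rad and contact force between apron and bed_top between 4 and 45 N and contact force between the fingers and apron above 2 N and linear speed of apron below 0.02 m/s); the arm keeps its last pose, push and grip.
It fails at once if The leaf is lifted (more than 0.09 rad, 6 mm at its edge) (value of joint leaf above 0.09 rad).
It fails at once if A bystander is shifted by more than 30 mm (distance of any of gear, key, driver, roll, black_tape from where it was at the start of the episode above 0.03 m).
It also fails if it takes over 56 s, if anything falls off the work surface, if the arm or the gripper's body presses on something with over 40 N, if the wrist force passes 120 N, or if a joint passes its speed limit or range.

### The arm

A 6-joint arm with a two-finger parallel gripper is mounted at the origin on a cart in front of the work surface, level with it; the furniture and walls round the work are solid. World frame = base frame: x ahead of the robot, y to its left, z up, the work surface at z = 0. Lengths are in m, angles in rad, forces in N, time in s.
With the tool pointing down it reaches from about 0.35 to 0.725 m from the base axis. Payload 6 kg.
Tool frame: the origin (TCP) lies at the centre of the arm's flange, where the gripper is bolted on; the fingertips stand 173 mm ahead of it and the grasp point (between the pads) lies 155 mm ahead of it; z points along the fingers, y is the line along which they close (so a half turn about z gives the same grasp; the last joint's range is limited). The gripper opens to 85 mm and grips with 20 to 120 N. Pads are 22 mm wide; open, the fingers measure 114 mm over their backs; the gripper's body (76 mm by 85 mm) begins 54 mm behind the grasp point. The pads swing forward as they close: fully open they stand 13 mm farther back than shut.
Start: joints at [-0.822, 0.04, 0.085, 0, -1.615, -0.334], TCP at [0.242, -0.549, 0.405] pointing down, gripper open.
Joint ranges: [-2.56, 2.56], [-1.29, 2.01], [-1.08, 1.49], [-3.29, 1.98], [-2.81, -0.18], [-2.99, 2.99]. Speed limits (rad/s): [2.57, 2.57, 3.01, 3.14, 3.14, 3.14].

### API

Orientations are given as a unit quaternion [x, y, z, w].
In Python, from rig import * gives the robot as it stands.
- The arm moves only by the tool apply_moves, never from a script. Its argument "plan" is a list of rows, each a list of 3 entries, a list of its own where there are three numbers: the shift along the world's x, y, z in mm, then the turn about the world's z in rad, then the finger opening in mm, from 0 to 85.4. A call has 1 to 8 rows; each row is the pose to reach, as a shift and turn from the pose commanded when the call began; what a row does not reach only later rows make up. A row lasts 1/10 s, in which the tool goes at most 50 mm and 8.59 degrees, less where a joint would pass 70% of its speed; a pose out of reach is approached as far as the arm can. A call with a gripper value outside its range is refused whole. The fingers move at their own pace and stop on an object; "grip_force" is the grip in N (left out, the last holds). Time passes only in rows, so rows that repeat a pose let the fingers close. It gives the time, the measured TCP pose, the force, the opening and the grip force at its end, in the units of the state.
- get_obs(): the state, without advancing time (a new reading comes with each control period).
- grab_frame(name): name is "scene" or "top"; returns a dict with "color" (400x640x3 uint8, red, green, blue), "fx", "fy", "cx", "cy" (pixels), "R" (3x3) and "t" (3): a world point X has camera coordinates R X + t. Camera axes: x right, y down, z forward; pixel columns grow to the right and rows downward; lengths in m; the calibration is good to about 2 mm. A picture is of the moment at which its call begins. There is no depth.
- hand_in(): hands the job in; it is judged then, once.
The state is a dict: "time": time; "q": joint angles; "qvel": joint speeds; "effort": joint torques, N m; "tool_pos": TCP position; "orientation": TCP orientation; "wrist_force": force on the tool from outside, world axes, zero at the start; "ft_torque": the same for the moment, N m; "width": opening from 0.0 (shut) to 1.0 (fully open); "grasp_force": force on a finger pad.
Only numpy, scipy, OpenCV 4.12 (cv2) and the standard library are available. Lean on these libraries where they do the work, as an engineer would, in place of code of your own. Each camera call takes 0.05 s, during which the arm holds its last target. There are 200 camera calls.

## Working session

There is one attempt and no reset: what is moved stays moved. The work goes in short steps, Python scripts to look and compute and a tool call to move; the robot and the scene stay as the last step left them, time stands still between calls to the robot, and variables do not carry over. Pictures are saved under pics/ and viewed, at most 10 in all, crops included, and the job is handed in when it is done.

Besides the shell and the picture viewer there is one more tool, called as name([rows], argument=value, ...), one row to a line, values as JSON. apply_moves: Moves the arm, as the interface text tells. Its arguments: {"type":"object","properties":{"plan":{"type":"array","items":{"type":"array"}},"grip_force":{"type":"number"}},"required":["plan"]}

```bash
mkdir -p pics; python3 - <<'E'
from rig import *
import cv2,pickle
o=get_obs();print({k:o[k] for k in('time','tool_pos','orientation','width')})
for n in('top','scene'):
    f=grab_frame(n);pickle.dump(f,open(n+'.pkl','wb'));cv2.imwrite(f'pics/{n}0.png',f['color'][:,:,::-1]);print(n,f['fx'],f['fy'],f['cx'],f['cy'],f['R'],f['t'])
E
```

```text
{'time': 0.0, 'tool_pos': array([ 0.24189643, -0.54904916,  0.40367611]), 'orientation': array([-2.05942189e-01,  9.78563760e-01,  8.49539492e-04, -2.47019627e-04]), 'width': 1.0031691677457644}
top 422.0176809723925 422.0176809723925 319.696212190082 204.27958286428 [[ 0.01178608 -0.9998796   0.01009362]
 [-0.98222798 -0.01346785 -0.18720793]
 [ 0.18732133 -0.00770779 -0.98226845]] [0.03443406 0.56972016 0.79891491]
scene 428.16776641053684 428.16776641053684 326.4941990920111 200.27435975190392 [[-0.85683196 -0.51537239  0.01517567]
 [-0.3872612   0.62385136 -0.67885068]
 [ 0.34039353 -0.5875379  -0.73411951]] [0.50693911 0.23921692 0.73890029]
```

View pics/top0.png

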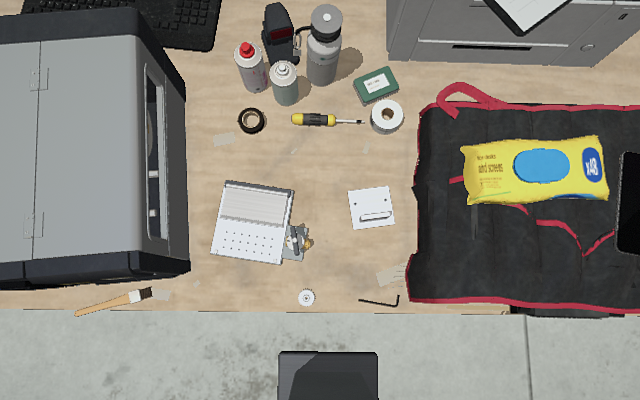

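View pics/scene0.png

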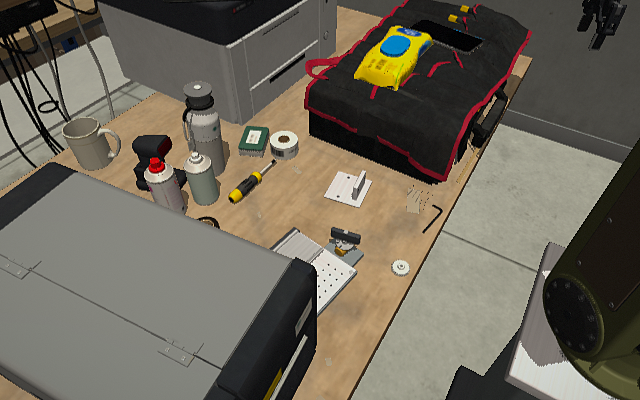

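The top view shows the bed near (252,222), the valve near (298,240) and the plate near (372,207). I'll zoom in on those.

```bash
cat > h.py <<'E'
import numpy as np,pickle,cv2
def ray(f,u,v,z):
    d=f['R'].T@np.array([(u-f['cx'])/f['fx'],(v-f['cy'])/f['fy'],1]);c=-f['R'].T@f['t']
    return c+d*(z-c[2])/d[2]
def proj(f,X):
    c=f['R']@np.asarray(X)+f['t'];return np.array([f['fx']*c[0]/c[2]+f['cx'],f['fy']*c[1]/c[2]+f['cy']])
E
python3 - <<'E'
import pickle,cv2
f=pickle.load(open('top.pkl','rb'));s=pickle.load(open('scene.pkl','rb'))
a=cv2.resize(f['color'][175:270,205:405],None,fx=4,fy=4,interpolation=cv2.INTER_CUBIC)
cv2.imwrite('pics/a.png',a[:,:,::-1])
b=cv2.resize(s['color'][160:315,260:400],None,fx=3.8,fy=3.8,interpolation=cv2.INTER_CUBIC)
cv2.imwrite('pics/b.png',b[:,:,::-1])
E
```

```text
(no output)
```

View pics/a.png

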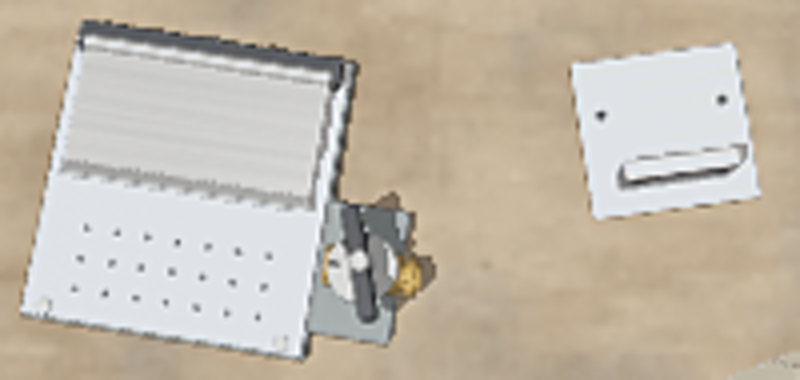

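View pics/b.png

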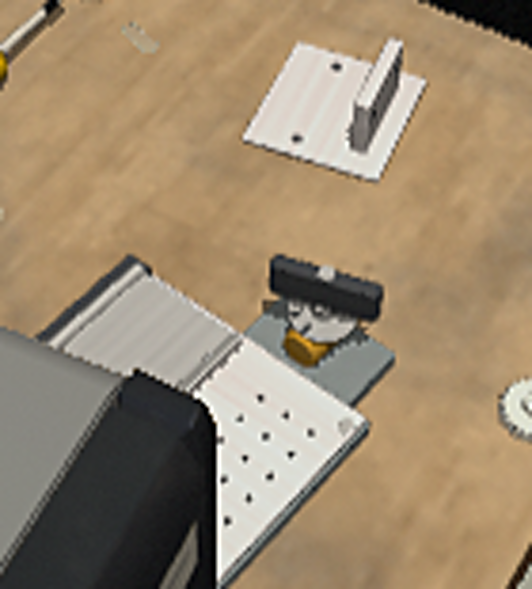

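The crops show the bed's front corners at crop (22,313) and (305,357), the handle bar running (348,207)–(368,320), and the plate's corners at (571,64), (734,43), (760,194) and (597,219). I'll fit poses to these.

```bash
cat > fit.py <<'E'
from h import *
from scipy.optimize import least_squares
f=pickle.load(open('top.pkl','rb'));s=pickle.load(open('scene.pkl','rb'))
A=lambda p:((p[0]+.5)/4-.5+205,(p[1]+.5)/4-.5+175)
B=lambda p:((p[0]+.5)/3.8-.5+260,(p[1]+.5)/3.8-.5+160)
def fit(obs,x0):
    def T(p,X):c,n=np.cos(p[2]),np.sin(p[2]);return [p[0]+c*X[0]-n*X[1],p[1]+n*X[0]+c*X[1],X[2]]
    r=lambda p:np.concatenate([proj(fr,T(p,np.array(X)/1e3))-uv for fr,X,uv in obs])
    q=least_squares(r,x0,loss='soft_l1');print(q.x.round(4));print(r(q.x).reshape(-1,2).round(2).tolist());return q.x
c0=ray(f,252,222,.015)
t=[(f,X,A(p)) for X,p in [((-90,75,15),(22,313)),((-90,-75,15),(305,357)),((-16,65,28),(62,165)),((-16,-65,28),(312,203)),((-40,-98,67),(360,260))]]
sc=[(s,X,B(p)) for X,p in [((-90,-75,15),(366,425)),((-40,-98,67),(326,272))]]
print('bed top');b=fit(t,[c0[0],c0[1],-.1]);print('bed both');fit(t+sc,b);print('scene');
t=[(f,X,A(p)) for X,p in [((42.5,45,4),(571,64)),((42.5,-45,4),(734,43)),((-42.5,-45,4),(760,194)),((-42.5,45,4),(597,219)),((-19.5,30,44),(622,160)),((-19.5,-30,44),(745,146))]]
sc=[(s,X,B(p)) for X,p in [((42.5,45,4),(243,139)),((42.5,-45,4),(297,42)),((-42.5,-45,4),(426,81)),((-42.5,45,4),(378,180))]]
print('plate');p=fit(t,[.46,-.12,.1]);fit(t+sc,p)
e=[ray(f,*A(q),.067) for q in((348,207),(368,320))];d=e[0]-e[1];print('handle',e,np.arctan2(d[1],d[0]),np.hypot(*d[:2]))
e=[ray(s,*B(q),.067) for q in((272,257),(381,290))];d=e[0]-e[1];print('handle s',e,np.arctan2(d[1],d[0]),np.hypot(*d[:2]))
E
python3 fit.py
```

```text
bed top
[ 0.5513  0.1799 -0.15  ]
[[-0.6, -1.0], [0.26, -0.15], [0.12, 0.83], [-0.38, 1.48], [0.53, -0.72]]
bed both
[ 0.5517  0.1804 -0.1561]
[[-1.03, -1.46], [-0.28, -0.17], [-0.11, 0.44], [-0.69, 1.46], [0.11, -0.65], [1.51, -2.87], [0.13, -0.49]]
scene
plate
[ 0.5743 -0.0688  0.153 ]
[[-0.08, 0.02], [0.28, -0.36], [0.6, 0.46], [-0.45, 0.08], [0.56, 0.17], [-1.19, -0.37]]
[ 0.5745 -0.068   0.1541]
[[-0.45, -0.05], [-0.1, -0.47], [0.26, 0.34], [-0.78, 0.0], [0.2, 0.08], [-1.56, -0.49], [-0.02, -0.5], [0.35, -0.5], [0.7, -0.84], [0.52, -0.2]]
handle [array([0.52168892, 0.09648496, 0.067     ]), array([0.46651396, 0.08543827, 0.067     ])] 0.19759937827128965 0.05626994440721374
handle s [array([0.52417212, 0.09680828, 0.067     ]), array([0.46807059, 0.08660798, 0.067     ])] 0.17985394998885673 0.0570212892429279
```

Both fits agree: valve handle centre ≈ (0.495, 0.0905), bar yaw ≈ 0.19, so valve ≈ 0.34. Bed yaw is −0.15. Next I'll move above the valve.

apply_moves([
  [[253,639,-80],-0.225,70],
  [[253,639,-80],-0.225,70],
  [[253,639,-80],-0.225,70],
  [[253,639,-80],-0.225,70],
  [[253,639,-80],-0.225,70],
  [[253,639,-80],-0.225,70],
  [[253,639,-80],-0.225,70],
  [[253,639,-80],-0.225,70],
], grip_force=30)

```text
time: 0.9
tool_pos: [0.3871, -0.1803, 0.3584]
orientation: [-0.095, 0.996, 0.0, 0.0]
wrist_force: [1.7, -0.6, -0.2]
width: 0.821
grasp_force: 0.0
```

apply_moves([
  [[107,270,-34],0,70],
  [[107,270,-34],0,70],
  [[107,270,-34],0,70],
  [[107,270,-34],0,70],
  [[107,270,-34],0,70],
  [[107,270,-34],0,70],
  [[107,270,-34],0,70],
  [[107,270,-34],0,70],
])

```text
time: 1.7
tool_pos: [0.4941, 0.0884, 0.3239]
orientation: [-0.096, 0.995, -0.0, -0.001]
wrist_force: [-0.4, -0.9, 0.1]
width: 0.82
grasp_force: 0.0
```

```bash
python3 - <<'E'
from rig import *
import cv2,pickle,numpy as np
from h import *
o=get_obs();print(o['time'],o['tool_pos'],o['orientation'],2*np.arctan2(o['orientation'][1],o['orientation'][0])-np.pi/2,o['wrist_force'])
E
```

```text
1.7 [0.49410703 0.08842115 0.3239136 ] [-9.55345639e-02  9.95425568e-01 -3.92274414e-04 -9.65449329e-04] 1.7621574022579511 [-0.35082157 -0.91475038  0.09306883]
```

apply_moves([
  [[1,2,-40],0,70],
  [[1,2,-75],0,70],
  [[1,2,-95],0,70],
  [[1,2,-109],0,70],
  [[1,2,-109],0,40],
  [[1,2,-109],0,20],
  [[1,2,-109],0,5],
  [[1,2,-109],0,5],
])

```text
time: 2.5
tool_pos: [0.4955, 0.0899, 0.2172]
orientation: [-0.095, 0.996, 0.001, 0.001]
wrist_force: [-0.9, 2.9, 1.3]
width: 0.134
grasp_force: 2.8
```

apply_moves([
  [[0,0,0],0,5],
  [[0,0,0],0,5],
  [[0,0,0],0,5],
  [[0,0,0],0,5],
])

```text
time: 2.9
tool_pos: [0.4954, 0.0904, 0.2172]
orientation: [-0.095, 0.995, 0.001, 0.001]
wrist_force: [-3.3, 5.0, 6.1]
width: 0.11
grasp_force: 39.7
```

apply_moves([
  [[0,0,0],0.08,5],
  [[0,0,0],0.16,5],
  [[0,0,0],0.24,5],
  [[0,0,0],0.32,5],
  [[0,0,0],0.4,5],
  [[0,0,0],0.44,5],
  [[0,0,0],0.44,5],
  [[0,0,0],0.44,5],
])

```text
time: 3.7
tool_pos: [0.4955, 0.0903, 0.2172]
orientation: [-0.31, 0.951, 0.0, 0.001]
wrist_force: [-3.5, 4.0, 6.1]
width: 0.108
grasp_force: 39.7
```

apply_moves([
  [[0,0,0],0,5],
  [[0,0,0],0,60],
  [[0,0,0],0,70],
  [[0,0,0],0,70],
  [[0,0,0],0,70],
  [[0,0,30],0,70],
  [[0,0,70],0,70],
  [[0,0,110],0,70],
])

```text
time: 4.5
tool_pos: [0.4949, 0.0894, 0.3266]
orientation: [-0.31, 0.951, -0.0, -0.001]
wrist_force: [0.8, 1.2, 1.5]
width: 0.823
grasp_force: 0.0
```

apply_moves([
  [[0,-50,30],0,70],
  [[0,-100,30],0,70],
  [[0,-150,30],0,70],
  [[0,-200,30],0,70],
  [[0,-250,30],0,70],
])

```text
time: 5.0
tool_pos: [0.4946, -0.155, 0.356]
orientation: [-0.31, 0.951, -0.0, 0.0]
wrist_force: [1.6, 0.2, 0.6]
width: 0.823
grasp_force: 0.0
```

```bash
python3 - <<'E'
from rig import *
import cv2,pickle
o=get_obs();print({k:o[k] for k in('time','tool_pos','orientation','wrist_force')})
for n in('top','scene'):
    f=grab_frame(n);pickle.dump(f,open(n+'1.pkl','wb'))
    if n=='top': a=cv2.resize(f['color'][175:275,205:315],None,fx=6,fy=6,interpolation=cv2.INTER_CUBIC)
    else: b=cv2.resize(f['color'][210:310,290:390],None,fx=6,fy=6,interpolation=cv2.INTER_CUBIC)
    
cv2.imwrite('pics/c.png',a[:,:,::-1])
E
```

```text
{'time': 5.0, 'tool_pos': array([ 0.49463974, -0.15497092,  0.35598452]), 'orientation': array([-3.09884976e-01,  9.50774020e-01, -4.28295944e-05,  2.48435025e-04]), 'wrist_force': array([1.63107273, 0.15025177, 0.62567976])}
```

View pics/c.png

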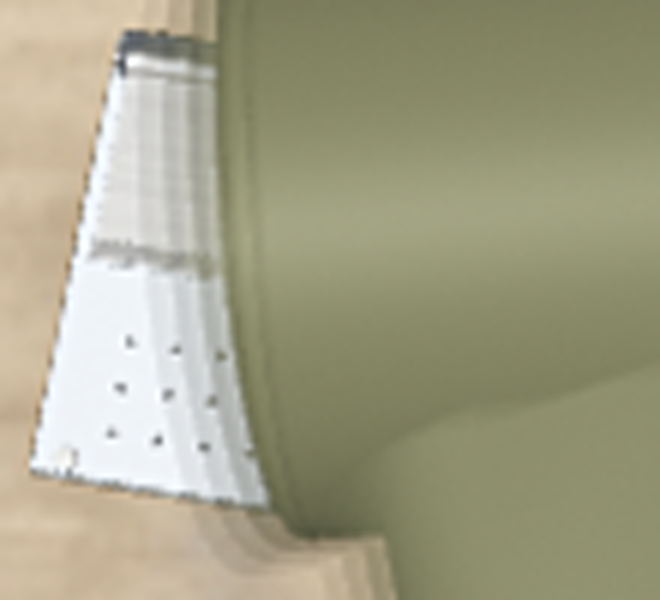

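The arm hides the valve in this view, and only the bed's left part is visible. The tool turn puts the valve at about 0.78. I'll refine the bed's yaw and middle line from the hole pattern in the first image, and look at the valve in the scene view.

```bash
python3 - <<'E'
from h import *
f=pickle.load(open('top.pkl','rb'))
A=lambda p:((p[0]+.5)/4-.5+205,(p[1]+.5)/4-.5+175)
P=lambda p,z:ray(f,*A(p),z)[:2]
for a,b,z in [((87,228),(268,256),.015),((81,258),(265,287),.015),((74,289),(258,317),.015),((22,313),(305,357),.015),((84,22),(355,65),.025),((60,170),(312,207),.028),((45,306),(280,342),.015)]:
    l,r=P(a,z),P(b,z);d=l-r;print(((l+r)/2).round(4),'yaw',round(-np.arctan2(d[0],d[1]),4),'len',np.hypot(*d).round(4))
    for yaw in(-.15,):
        m=(l+r)/2-[.5513,.1799];print('  in bed',m[0]*np.cos(yaw)+m[1]*np.sin(yaw),-m[0]*np.sin(yaw)+m[1]*np.cos(yaw))
s=pickle.load(open('scene1.pkl','rb'))
b=cv2.resize(s['color'][205:315,280:380],None,fx=5.4,fy=5.4,interpolation=cv2.INTER_CUBIC);cv2.imwrite('pics/d.png',b[:,:,::-1])
E
```

```text
[0.5093 0.1878] yaw -0.1407 len 0.0956
  in bed -0.042744250924925425 0.0014907978633962983
[0.4934 0.1894] yaw -0.1432 len 0.0969
  in bed -0.05870945853658318 0.0007440269415228754
[0.4776 0.1923] yaw -0.1376 len 0.0964
  in bed -0.07477536994083737 0.0012689972674219483
[0.4611 0.193 ] yaw -0.1404 len 0.1479
  in bed -0.09111179294863019 -0.0005689540172220935
[0.6132 0.1687] yaw -0.1469 len 0.1448
  in bed 0.06287449672777806 -0.001823251078465522
[0.5355 0.1825] yaw -0.1336 len 0.1317
  in bed -0.01599792673794494 0.0002606921386394214
[0.4667 0.1937] yaw -0.1383 len 0.1229
  in bed -0.0856639343616442 0.000991195160585174
```

View pics/d.png

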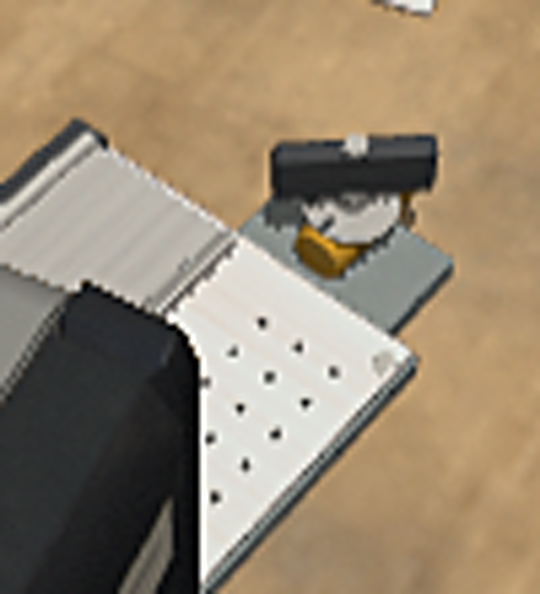

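The scene view shows the bar turned to about half open. With tool yaw 0.63 and bed yaw about −0.145, the valve is ≈ 0.775, which is fine. Next is the flange, at ≈ (0.550, −0.072) with yaw 0.1535.

apply_moves([
  [[30,40,0],0.14,70],
  [[55,83,0],0.28,70],
  [[55,83,-30],0.42,50],
  [[55,83,-60],0.56,50],
  [[55,83,-90],0.7,50],
  [[55,83,-90],0.84,50],
  [[55,83,-90],0.98,50],
  [[55,83,-90],1.094,50],
])

```text
time: 5.9
tool_pos: [0.5501, -0.0696, 0.2652]
orientation: [0.761, -0.649, -0.0, 0.001]
wrist_force: [0.0, -1.6, -0.0]
width: 0.583
grasp_force: 0.0
```

apply_moves([
  [[0,0,0],0,50],
  [[0,0,0],0,50],
])

```text
time: 6.1
tool_pos: [0.5501, -0.0698, 0.2656]
orientation: [0.758, -0.652, -0.0, 0.0]
wrist_force: [-0.4, -0.5, 0.7]
width: 0.591
grasp_force: 0.0
```

```bash
cat > st.py <<'E'
from rig import *
import numpy as np
o=get_obs();q=o['orientation'];from scipy.spatial.transform import Rotation as R
M=R.from_quat(q).as_matrix();print(round(o['time'],2),'tcp',o['tool_pos'].round(4),'grasp',(o['tool_pos']+.155*M[:,2]).round(4),'yaw',np.arctan2(M[1,1],M[0,1])%(2*np.pi),'zax',M[:,2].round(4),'F',o['wrist_force'].round(1),'T',o['ft_torque'].round(2),'w',o['width'],o['grasp_force'],o['q'].round(2))
E
python3 st.py
```

```text
6.1 tcp [ 0.5501 -0.0698  0.2656] grasp [ 0.5501 -0.0698  0.1106] yaw 3.2917150266567545 zax [-4.e-04 -1.e-04 -1.e+00] F [-0.4 -0.5  0.7] T [0.   0.01 0.  ] w 0.590655706990901 0.0 [ 0.24 -0.05 -0.26 -0.   -1.36 -0.09]
```

apply_moves([
  [[0,-2,-40],0.003,50],
  [[0,-2,-65],0.003,50],
  [[0,-2,-79],0.003,50],
  [[0,-2,-79],0.003,50],
  [[0,-2,-79],0.003,25],
  [[0,-2,-79],0.003,5],
  [[0,-2,-79],0.003,5],
  [[0,-2,-79],0.003,5],
], grip_force=70)

```text
time: 6.9
tool_pos: [0.5508, -0.0719, 0.1886]
orientation: [0.76, -0.65, 0.001, -0.001]
wrist_force: [-0.7, 0.4, 5.5]
width: 0.104
grasp_force: 70.2
```

apply_moves([
  [[0,0,0],0,5],
  [[0,0,0],0,5],
  [[0,0,0],0,5],
  [[0,0,0],0,5],
])

```text
time: 7.3
tool_pos: [0.5508, -0.0719, 0.1886]
orientation: [0.76, -0.65, 0.001, -0.001]
wrist_force: [-0.5, 1.1, 6.2]
width: 0.104
grasp_force: 70.4
```

```bash
python3 st.py
```

```text
7.3 tcp [ 0.5508 -0.0719  0.1886] grasp [ 0.5512 -0.0719  0.0336] yaw 3.2978666653651643 zax [ 2.9e-03 -1.0e-04 -1.0e+00] F [-0.5  1.1  6.2] T [ 0.29  0.28 -0.09] w 0.10433513888798912 70.36343693733215 [ 0.23  0.01 -0.35  0.   -1.21 -0.08]
```

The flange is gripped, 10 mm wide and square. Next I'll lift clear of the valve, carry it to in front of the bed and turn it square.

apply_moves([
  [[0,0,30],0,5],
  [[0,0,70],0,5],
  [[0,0,100],0,5],
  [[-15,40,100],-0.05,5],
  [[-35,85,100],-0.1,5],
  [[-52,130,100],-0.15,5],
  [[-70,175,100],-0.2,5],
  [[-86,215,100],-0.25,5],
])

```text
time: 8.1
tool_pos: [0.4628, 0.1446, 0.2866]
orientation: [-0.672, 0.74, 0.0, 0.0]
wrist_force: [1.4, 0.2, -1.6]
width: 0.1
grasp_force: 69.2
```

apply_moves([
  [[-10,25,0],-0.03,5],
  [[-20,52,0],-0.051,5],
  [[-20,52,0],-0.051,5],
  [[-20,52,0],-0.051,5],
])

```text
time: 8.5
tool_pos: [0.4438, 0.1954, 0.2865]
orientation: [-0.655, 0.756, 0.0, -0.0]
wrist_force: [-0.2, -0.2, -2.1]
width: 0.101
grasp_force: 69.2
```

```bash
python3 st.py; python3 - <<'E'
from rig import *
import cv2,pickle
f=grab_frame('top');s=grab_frame('scene');pickle.dump((f,s),open('carry.pkl','wb'))
a=cv2.resize(f['color'][170:300,200:330],None,fx=3,fy=3,interpolation=cv2.INTER_CUBIC)
b=cv2.resize(s['color'][200:330,250:380],None,fx=3,fy=3,interpolation=cv2.INTER_CUBIC)
cv2.imwrite('pics/e.png',cv2.hconcat([a,b])[:,:,::-1])
E
```

```text
8.5 tcp [0.4438 0.1954 0.2865] grasp [0.4437 0.1953 0.1315] yaw 2.9981577623045568 zax [-8.e-04 -2.e-04 -1.e+00] F [-0.2 -0.2 -2.1] T [-0.06  0.01  0.02] w 0.1010156198136833 69.19528126716614 [ 0.83 -0.26 -0.4  -0.   -1.42 -0.98]
```

View pics/e.png

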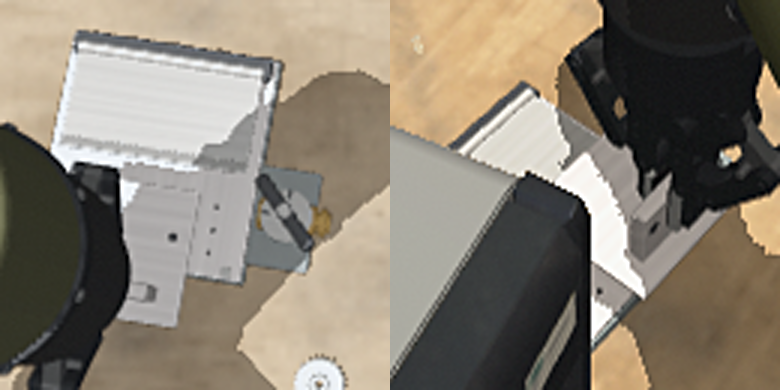

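The left half (top view) shows the plate held level, with its right edge running crop (197,170)–(176,326). The valve bar runs (262,178)–(308,248). Checking these against the kinematics.

```bash
python3 - <<'E'
from h import *
f,s=pickle.load(open('carry.pkl','rb'))
A=lambda p:((p[0]+.5)/3-.5+200,(p[1]+.5)/3-.5+170)
a,b=ray(f,*A((197,170)),.102)[:2],ray(f,*A((176,326)),.102)[:2];d=a-b
print(a,b,np.hypot(*d),'yaw',np.arctan2(d[1],d[0]))
y=2.998-np.pi;u=np.array([np.cos(y),np.sin(y)]);n=np.array([-u[1],u[0]]);g=np.array([.4438,.1954])
print('pred',g+u*.067-n*.045,g-u*.018-n*.045)
a,b=ray(f,*A((264,177)),.067)[:2],ray(f,*A((308,248)),.067)[:2];d=a-b;print('valve bar',(a+b)/2,np.hypot(*d),np.arctan2(d[1],d[0])+.145)
a,b=ray(f,*A((76,35)),.025)[:2],ray(f,*A((283,63)),.025)[:2];d=a-b;print('hinge',(a+b)/2,-np.arctan2(d[0],d[1]))
a,b=ray(f,*A((244,282)),.015)[:2],ray(f,*A((275,85)),.015)[:2];d=b-a;print('bed right edge',a,b,np.arctan2(d[1],d[0]))
E
```

```text
[0.51635324 0.14389068] [0.41982039 0.15328993] 0.09698937296533093 yaw -0.09706240644905036
pred [0.50367097 0.14127545] [0.41954576 0.15343892]
valve bar [0.4940687  0.08929343] 0.05472570016351392 0.7187921831201916
hinge [0.6121111  0.16863725] -0.12353157036659451
bed right edge [0.45120603 0.11948749] [0.58931637 0.10161303] -0.12870613719039492
```

```bash
python3 - <<'E'
from h import *
s=pickle.load(open('scene1.pkl','rb'))
D=lambda p:((p[0]+.5)/5.4-.5+280,(p[1]+.5)/5.4-.5+205)
def g(n,p,q,z):
    a,b=ray(s,*D(p),z)[:2],ray(s,*D(q),z)[:2];d=a-b;print(n,a,b,np.hypot(*d),'yaw',np.arctan2(d[1],d[0]),'perp',-np.arctan2(d[0],d[1]))
g('bar',(272,150),(437,138),.067);g('front edge',(207,585),(413,360),.015)
g('holes x',(262,322),(334,372),.015);g('holes y',(215,497),(334,372),.015);g('holes y2',(210,439),(298,347),.015);g('right edge',(112,150),(405,352),.015)
# carry picture: reproject bar for several yaws
f,_=pickle.load(open('carry.pkl','rb'))
for y in(.55,.6,.65):
  for k in(.029,-.029):
    p=proj(f,[.495+k*np.cos(y),.0903+k*np.sin(y),.067]);print(y,(p+.5-[200,170])*3-.5)
E
```

```text
bar [0.51988828 0.10864922] [0.47357325 0.07374963] 0.05799193117113812 yaw 0.6457541547044519 perp -0.9250421720904447
front edge [0.46648554 0.23753303] [0.45053056 0.12691512] 0.11176262121956945 yaw 1.4275491814814367 perp -0.14324714531345992
holes x [0.50354702 0.14092373] [0.47158839 0.14564634] 0.032305689075712955 yaw -0.14671096525937136 perp -1.717507292054268
holes y [0.48111345 0.20889772] [0.47158839 0.14564634] 0.06396455151859438 yaw 1.4213287752392785 perp -0.14946755155561803
holes y2 [0.49419822 0.19091546] [0.48743298 0.14330494] 0.04808876941814287 yaw 1.4296457305652128 perp -0.14115059622968387
right edge [0.59116635 0.10413255] [0.45448911 0.12546992] 0.13833275155401217 yaw -0.15486498683614824 perp -1.7256613136310448
0.55 [262.10398841 172.92193365]
0.55 [306.8926996  249.24244631]
0.6 [260.21441303 174.09207648]
0.6 [308.793766   248.04527355]
0.65 [258.38418292 175.35414773]
0.65 [310.6327361  246.75519038]
```

Valve ≈ 0.79, and the bed yaw of −0.145 is confirmed. Lowering to about 2 mm above the bed surface.

apply_moves([
  [[0,0,-30],0,5],
  [[1,0,-60],0,5],
  [[1,0,-75],0,5],
  [[1,0,-80],0,5],
  [[1,0,-81],0,5],
  [[1,0,-81],0,5],
  [[1,0,-81],0,5],
])

```text
time: 9.3
tool_pos: [0.4455, 0.1951, 0.207]
orientation: [-0.654, 0.757, -0.0, 0.001]
wrist_force: [0.6, 0.8, -1.2]
width: 0.109
grasp_force: 69.1
```

```bash
python3 st.py
```

```text
9.3 tcp [0.4455 0.1951 0.207 ] grasp [0.4458 0.1953 0.052 ] yaw 2.9964649068888245 zax [ 0.0015  0.0012 -1.    ] F [ 0.6  0.8 -1.2] T [-0.03 -0.04 -0.04] w 0.10914583290328395 69.14345383644104 [ 0.83 -0.21 -0.51  0.   -1.27 -0.97]
```

apply_moves([
  [[0,0,-1],0,5],
  [[0,0,-1],0,5],
  [[0,0,-1],0,5],
])

```text
time: 9.6
tool_pos: [0.4452, 0.195, 0.205]
orientation: [-0.654, 0.756, 0.0, 0.0]
wrist_force: [0.4, -0.3, -0.5]
width: 0.109
grasp_force: 69.1
```

apply_moves([
  [[0,0,-1],0,5],
  [[0,0,-1],0,5],
  [[0,0,-1],0,5],
])

```text
time: 9.9
tool_pos: [0.4451, 0.195, 0.2037]
orientation: [-0.654, 0.756, 0.0, -0.0]
wrist_force: [0.6, -0.5, -1.7]
width: 0.104
grasp_force: 69.3
```

apply_moves([
  [[0,0,-1],0,5],
  [[0,0,-1],0,5],
  [[0,0,-1],0,5],
])

```text
time: 10.2
tool_pos: [0.4453, 0.1951, 0.2036]
orientation: [-0.654, 0.756, -0.0, 0.0]
wrist_force: [-3.7, -0.7, 5.7]
width: 0.105
grasp_force: 70.1
```

```bash
python3 st.py
```

```text
10.2 tcp [0.4453 0.1951 0.2036] grasp [0.4454 0.1951 0.0486] yaw 2.9967901809110726 zax [ 7.e-04  2.e-04 -1.e+00] F [-3.7 -0.7  5.7] T [-0.34  1.09  0.02] w 0.10511385859159648 70.08628606796265 [ 0.83 -0.2  -0.51  0.   -1.26 -0.97]
```

Contact is exactly where predicted. I'll raise 1.5 mm and slide in.

apply_moves([
  [[0,0,2],0,5],
  [[8,-1.2,2],0,5],
  [[16,-2.3,2],0,5],
  [[24,-3.5,2],0,5],
  [[32,-4.7,2],0,5],
  [[40,-5.8,2],0,5],
  [[46,-6.7,2],0,5],
  [[46,-6.7,2],0,5],
])

```text
time: 11.0
tool_pos: [0.4918, 0.1881, 0.2046]
orientation: [-0.654, 0.757, -0.0, -0.0]
wrist_force: [-0.8, -0.7, -1.5]
width: 0.106
grasp_force: 69.2
```

```bash
python3 st.py
```

```text
11.0 tcp [0.4918 0.1881 0.2046] grasp [0.4918 0.188  0.0496] yaw 2.9957750396177434 zax [-3.e-04 -4.e-04 -1.e+00] F [-0.8 -0.7 -1.5] T [-0.02  0.03  0.03] w 0.10566965042210477 69.20536637306213 [ 0.75 -0.09 -0.41  0.   -1.25 -0.89]
```

apply_moves([
  [[3,-0.4,0],0,5],
  [[6,-0.9,0],0,5],
  [[9,-1.3,0],0,5],
  [[10,-1.4,0],0,5],
  [[10,-1.4,0],0,5],
])

```text
time: 11.5
tool_pos: [0.5012, 0.1869, 0.2048]
orientation: [-0.654, 0.756, 0.0, -0.0]
wrist_force: [0.2, 0.8, -0.7]
width: 0.105
grasp_force: 69.2
```

apply_moves([
  [[1,-0.1,0],0,5],
  [[2,-0.3,0],0,5],
  [[2,-0.3,0],0,5],
])

```text
time: 11.8
tool_pos: [0.503, 0.1866, 0.2046]
orientation: [-0.654, 0.756, 0.0, -0.0]
wrist_force: [-1.5, -0.4, -1.3]
width: 0.108
grasp_force: 69.4
```

apply_moves([
  [[1,-0.1,0],0,5],
  [[1,-0.1,0],0,5],
])

```text
time: 12.0
tool_pos: [0.5034, 0.1866, 0.2045]
orientation: [-0.654, 0.756, 0.001, -0.001]
wrist_force: [-8.0, 0.7, 2.2]
width: 0.103
grasp_force: 69.8
```

```bash
python3 st.py
```

```text
12.0 tcp [0.5034 0.1866 0.2045] grasp [0.5029 0.1865 0.0495] yaw 2.9968483074683 zax [-2.8e-03 -4.0e-04 -1.0e+00] F [-8.   0.7  2.2] T [0.27 2.56 0.09] w 0.10285788858780888 69.82212781906128 [ 0.73 -0.06 -0.38 -0.   -1.25 -0.87]
```

The stop is reached at (0.5034, 0.1866), within 1.5 mm of the prediction. I'll relax slightly and press down.

apply_moves([
  [[-0.5,0.1,0],0,5],
  [[-0.5,0.1,-1],0,5],
  [[-0.5,0.1,-2],0,5],
  [[-0.5,0.1,-2],0,5],
  [[-0.5,0.1,-2],0,5],
])

```text
time: 12.5
tool_pos: [0.5031, 0.1867, 0.2036]
orientation: [-0.654, 0.756, 0.0, -0.001]
wrist_force: [-11.5, -0.3, 7.5]
width: 0.103
grasp_force: 70.4
```

```bash
python3 st.py
```

```text
12.5 tcp [0.5031 0.1867 0.2036] grasp [0.5028 0.1866 0.0486] yaw 2.997090036599886 zax [-1.6e-03 -4.0e-04 -1.0e+00] F [-11.5  -0.3   7.5] T [0.01 3.38 0.09] w 0.10332428494028538 70.43479442596436 [ 0.73 -0.06 -0.38 -0.   -1.25 -0.87]
```

apply_moves([
  [[-0.8,0.1,0],0,5],
  [[-0.8,0.1,-1],0,5],
  [[-0.8,0.1,-1],0,5],
  [[-0.8,0.1,-1],0,5],
])

```text
time: 12.9
tool_pos: [0.5028, 0.1867, 0.2036]
orientation: [-0.654, 0.756, -0.0, -0.0]
wrist_force: [-9.4, -1.9, 9.6]
width: 0.104
grasp_force: 71.2
```

```bash
python3 st.py;  python3 - <<'E'
from rig import *
import cv2,pickle
f=grab_frame('top');s=grab_frame('scene');pickle.dump((f,s),open('end.pkl','wb'))
a=cv2.resize(f['color'][170:300,200:330],None,fx=3,fy=3,interpolation=cv2.INTER_CUBIC)
b=cv2.resize(s['color'][200:330,250:380],None,fx=3,fy=3,interpolation=cv2.INTER_CUBIC)
cv2.imwrite('pics/g.png',cv2.hconcat([a,b])[:,:,::-1])
E
```

```text
12.9 tcp [0.5028 0.1867 0.2036] grasp [0.5028 0.1866 0.0486] yaw 2.997096021435513 zax [ 3.e-04 -4.e-04 -1.e+00] F [-9.4 -1.9  9.6] T [-0.39  3.16  0.1 ] w 0.1040257568864904 71.17074966430664 [ 0.73 -0.06 -0.38  0.   -1.25 -0.88]
```

View pics/g.png

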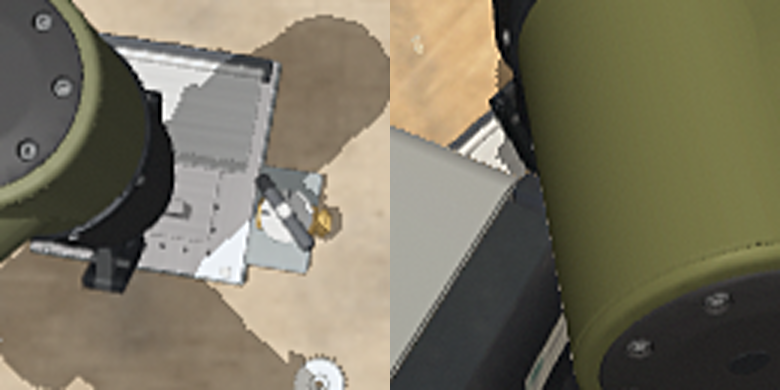

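The plate sits under the leaf at about 26 mm, centred and square. The leaf's lip line is straight and the valve bar unchanged. I'll press slightly more for margin, then hand in.

apply_moves([
  [[0,0,-0.7],0,5],
  [[0,0,-0.7],0,5],
  [[0,0,-0.7],0,5],
  [[0,0,-0.7],0,5],
  [[0,0,-0.7],0,5],
])

```text
time: 13.5
tool_pos: [0.5028, 0.1867, 0.2036]
orientation: [-0.654, 0.756, -0.0, 0.0]
wrist_force: [-12.1, -1.3, 14.1]
width: 0.104
grasp_force: 71.7
```

```bash
python3 st.py; python3 -c "
from rig import *
o=get_obs()
if 6<o['wrist_force'][2]<28: print(hand_in())"
```

```text
13.5 tcp [0.5028 0.1867 0.2036] grasp [0.5028 0.1866 0.0486] yaw 2.99719730309524 zax [ 5.e-04 -4.e-04 -1.e+00] F [-12.1  -1.3  14.1] T [-0.51  4.07  0.03] w 0.10440988585290792 71.71802401542664 [ 0.73 -0.06 -0.38  0.   -1.25 -0.88]
the job is handed in; nothing more can be done
None
```

I handed the job in at 13.5 s, with no verdict returned: by my measurements the valve is half open (≈ 0.78 rad) and the plate, still held, is about 26 mm under the leaf against the stop, square, centred and pressed down with about 14 N.

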